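# Level the board holder and shoot its lock bar

### The job

The circuit board holder on the bench has been left tilted. With the fingertips, press its raised red paddle down until the frame is level and the slot in its steel index disc stands in line with the lock bar, then push the bar's black button until the bar has gone fully home through the disc, so that the frame is locked level. Press and push only: do not pinch or force anything, lift the holder or shove it along the bench, do not touch the circuit card, and leave the things lying round about where they are.

Things in the scene. Friction and masses are not known exactly. Their poses are not given: they have to be found in the camera images.
- stand: Free-standing board holder, about 4.3 kg, blue cast base; slides if pushed with over about 20 N. Origin on the bench under the shaft, midway between its two posts; z up, x along the shaft, which lies level 115 mm up. Base x -118..88, y -50..50 mm. Lock bar at the -x end: its guide (x -114..-96 mm, 24 wide) and the front post (x -82..-74, 36 wide) reach 164 mm up.
- frame (a joint): Tilt of the frame about the shaft, rad: 0 level, slot at the top in line with the bar; positive: paddle on the -y side up. Range -1..1, starts 0.4..0.9. Balanced, stays where left (friction 0.12 N m, some 2 N at a paddle). Slot 12 mm wide, bar 9 mm with a tapered nose: the bar enters within about 0.1 rad of level and draws the frame true; else its nose strikes the disc.
- paddle (a point): The raised red thumb paddle (56 mm along x, 28 mm wide, 7 mm thick), on the frame's -y side: this point is on its top face, 78 mm out from the shaft axis (the paddle spans 60 to 88 mm out) and 1.5 mm above the shaft's plane; when the frame is level it is 116.5 mm above the bench. It travels on an arc about the shaft.
- paddle_low (a point): The like paddle on the frame's +y side (low at the start), same point on its top face; pressing it turns the frame back if it was pressed past level.
- slot (a point): Middle of the slot, 12 mm wide and 16 mm deep, in the rim of the steel index disc (80 mm across, 7 mm thick, faces at x = -93 and -86 mm in the stand's frame), which turns with the frame. 33 mm from the shaft axis; with the frame level it is at the top, 148 mm above the bench. (A second slot across from it stays at the bottom.)
- bar (a joint): Travel of the lock bar along the stand's +x, m: 0 = fully drawn, 0.026 = fully home, when it has passed through the disc's slot and 6 mm into the front post. Starts between 0 and 0.005; at 0.0085 its nose reaches the disc's face. Slides with about 1.5 N of friction, no spring; stops dead at 0.026.
- bar_button (a point): Centre of the outer (-x) face of the round black push button (27 mm across) on the bar's end: 148 mm above the bench, on the stand's x-z plane, at x = -151.5 mm + bar travel in the stand's frame. Push it along the stand's +x.
- bar_tip (a point): Centre of the bar's nose: at x = -101.5 mm + bar travel in the stand's frame, 148 mm above the bench.
- card: The red circuit card with black and white parts and a steel end bracket, held in the frame between its rails: 132 mm along the shaft, 90 mm wide (50 mm or less either side of the shaft axis; the bracket at the +x end to 62 mm). Turns with the frame. Not to be touched.
- reel: Blue solder reel, 52 mm across, 38 mm high, standing on the bench (origin under its centre). Leave alone.
- driver: Yellow-handled screwdriver, 170 mm long, lying on the bench. Leave alone.
- dish: Steel dish with screws, 90 mm across, 18 mm high, on the bench. Leave alone.

How it is judged:
By the outcome, as a careful person would: the job done as asked, in the order asked, and still so for the second after the job is handed in, with the robot touching nothing.
It also fails if it takes over 42 s, if anything falls off the work surface, if the arm or the gripper's body presses on something with over 40 N, if the wrist force passes 120 N, or if a joint passes its speed limit or range.

### The arm

A 6-joint arm with a two-finger parallel gripper is mounted at the origin on the work surface; the furniture and walls round the work are solid. World frame = base frame: x ahead of the robot, y to its left, z up, the work surface at z = 0. Lengths are in mm, angles in rad, forces in N, time in s.
With the tool pointing down it reaches from about 400 to 825 mm from the base axis. Payload 7 kg.
Tool frame: the origin (TCP) lies at the very end of the fingers, on their centre line; the grasp point (between the pads) lies 19 mm behind it; z points along the fingers, y is the line along which they close (so a half turn about z gives the same grasp; the last joint's range is limited). The gripper opens to 88 mm and grips with 3 to 60 N. Pads are 19 mm wide; open, the fingers measure 130 mm over their backs; the gripper's body (78 mm by 193 mm) begins 47 mm behind the grasp point.
Start: joints at [-1.05, 0.359, 0.012, 0, -1.224, -0.288], TCP at [155.699, -656.775, 226.561] pointing down, gripper open.
Joint ranges: [-3.07, 3.07], [-1.43, 2.12], [-1.02, 1.25], [-3.03, 1.67], [-3.05, -0], [-3.03, 3.03]. Speed limits (rad/s): [2.39, 2.39, 3.01, 3.14, 3.14, 3.14].

### API

Orientations are given as a unit quaternion [x, y, z, w].
In Python, from plant import bot gives the robot as it stands. Calls block until the motion is done:
- bot.move_ptp(position, orientation): joint-space move of the TCP to a pose.
- bot.line_to(position, velocity=150, ori=None): straight line of the TCP; ori=None keeps the orientation; velocity is the mean speed in mm/s.
- bot.move_joints(angles): joint-space move.
- bot.move_gripper(opening, force=None): finger opening in mm; force is the grip in N (None keeps the last); returns when the fingers have stopped.
- bot.pause(seconds).
- bot.solve_ik(position, orientation): joint angles nearest the present ones, or None.
- bot.read_state(): the state.
- bot.camera(name): name is "scene" or "top"; returns the picture (384x512x3 uint8, red, green, blue); there is no depth.
- bot.get_calibration(name): a dict with "fx", "fy", "cx", "cy" (pixels), "view" (4x4, takes a point from world to camera coordinates). Camera axes: x right, y up, looking along -z (the intrinsics and any distortion apply to the point x, -y, -z); pixel columns grow to the right and rows downward; lengths in mm; the calibration is good to about 2 mm. A picture is of the moment at which its call begins. get_calibration takes no time and is no camera call.
A pose or a line that the arm cannot do raises bot.Unreachable and nothing moves.
- bot.close_job(): hands the job in; it is judged then, once.
The state is a dict: "t": time; "joint_pos": joint angles; "qvel": joint speeds; "tau": joint torques, N m; "tcp_pos": TCP position; "eef_rot": TCP orientation; "contact_force": force on the tool from outside, world axes, zero at the start; "moment": the same for the moment, N m; "width": finger opening in mm; "finger_force": force on a finger pad.
Only numpy, scipy, OpenCV 4.12 (cv2) and the standard library are available. Lean on these libraries where they do the work, as an engineer would, in place of code of your own. Each camera call takes 0.05 s, during which the arm holds its last target. There are 200 camera calls.

## Working session

There is one attempt and no reset: what is moved stays moved. The work goes in short steps, each a Python script; the robot and the scene stay as the last script left them, time stands still between calls to the robot, and variables do not carry over. Pictures are saved under pics/ and viewed, at most 10 in all, crops included, and the job is handed in when it is done.

```bash
mkdir -p pics; ls; python3 - <<'E'
from plant import bot
import cv2
for n in("scene","top"):
    im=bot.camera(n); cv2.imwrite(f"pics/{n}0.png",cv2.resize(im[:,:,::-1],(800,600),interpolation=cv2.INTER_CUBIC))
    cv2.imwrite(f"{n}_raw.png",im[:,:,::-1]); c=bot.get_calibration(n);print(n,c)
s=bot.read_state();print(s['t'],s['tcp_pos'],s['eef_rot'],s['width'])
E
```

```text
pics
scene {'fx': 459.17479658068373, 'fy': 459.17479658068373, 'cx': 251.8070675686911, 'cy': 197.64468221911272, 'view': array([[-8.97179547e-01, -4.41445969e-01,  1.39397384e-02,
         5.84908368e+02],
       [ 2.90730708e-01, -5.66523073e-01,  7.71055940e-01,
        -3.02162681e+01],
       [-3.32482353e-01,  6.95828329e-01,  6.36614813e-01,
        -1.37946024e+03],
       [ 0.00000000e+00,  0.00000000e+00,  0.00000000e+00,
         1.00000000e+00]])}
top {'fx': 366.70693920497865, 'fy': 366.70693920497865, 'cx': 257.790696791893, 'cy': 192.47345497380664, 'view': array([[-1.00963179e-01, -9.94890159e-01,  8.57492472e-05,
         3.93393464e+02],
       [ 9.72228775e-01, -9.86451705e-02,  2.12227092e-01,
        -4.79722593e+02],
       [-2.11134187e-01,  2.15104897e-02,  9.77220371e-01,
        -9.65492677e+02],
       [ 0.00000000e+00,  0.00000000e+00,  0.00000000e+00,
         1.00000000e+00]])}
0.1 [ 155.56659087 -656.37093069  225.72692895] [-1.16075160e-01  9.93240149e-01  7.31132459e-04 -1.70188053e-04] 87.54854530578226
```

View pics/scene0.png

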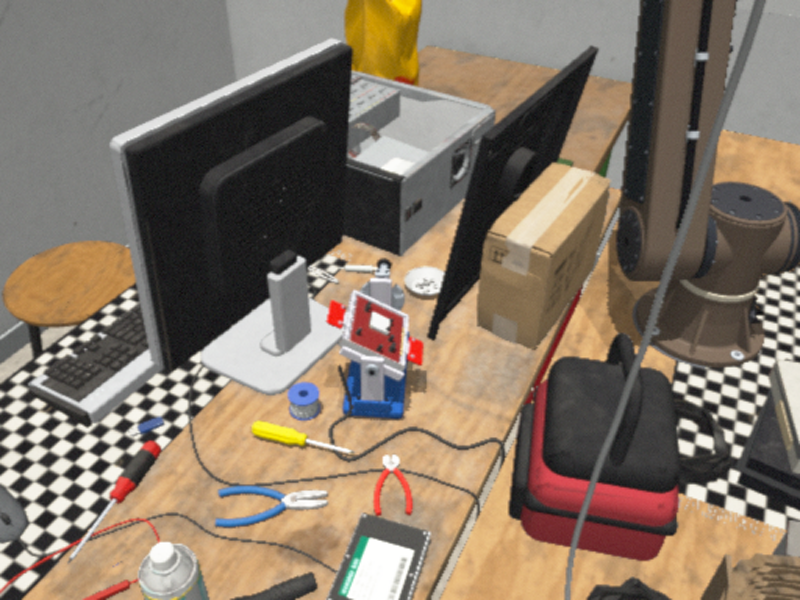

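View pics/top0.png

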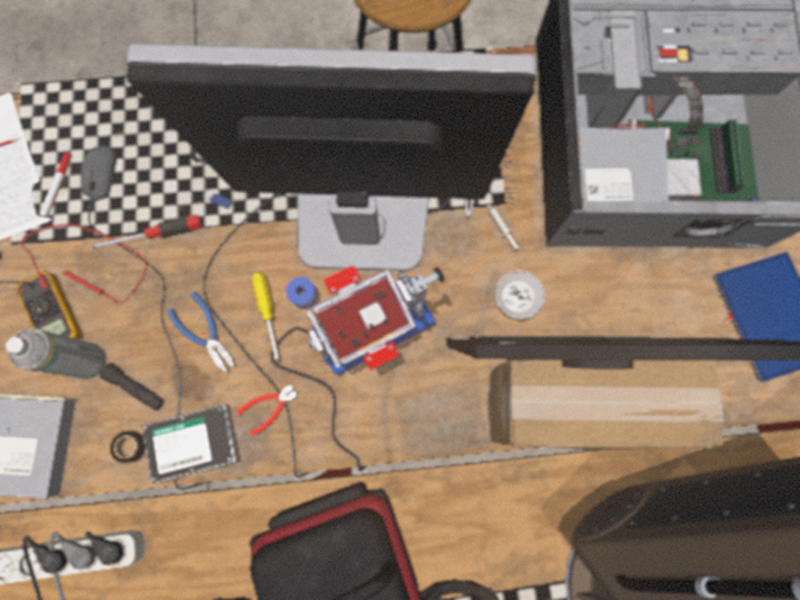

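The stand sits at about (368,318) in the top view. The button is at (437,273) and the far paddle at (342,280), which looks raised. In the scene view, the button is at (384,265) and the paddles at (337,314) and (416,350). Next I'll zoom in for keypoints.

```bash
python3 - <<'E'
import cv2
a=cv2.imread("top_raw.png")[165:245,185:292]; cv2.imwrite("pics/tz.png",cv2.resize(a,None,fx=7,fy=7,interpolation=cv2.INTER_CUBIC))
a=cv2.imread("scene_raw.png")[160:272,205:285]; cv2.imwrite("pics/sz.png",cv2.resize(a,None,fx=5.3571428,fy=5.3571428,interpolation=cv2.INTER_CUBIC))
E
```

```text
(no output)
```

View pics/tz.png

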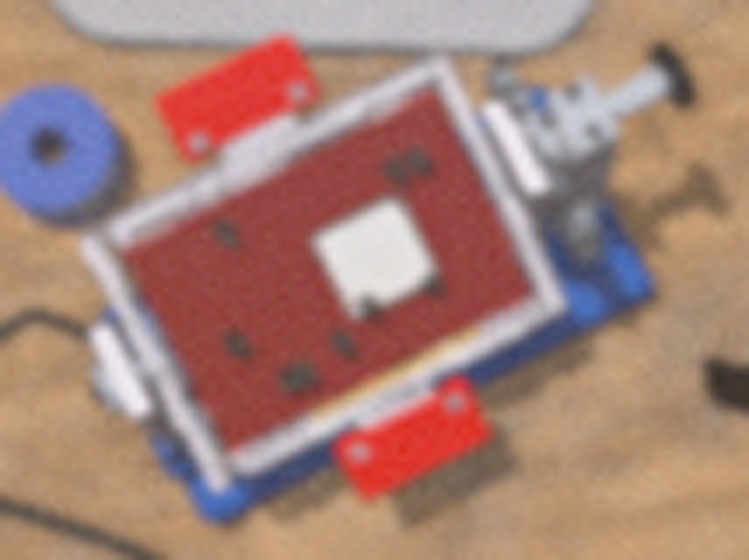

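View pics/sz.png

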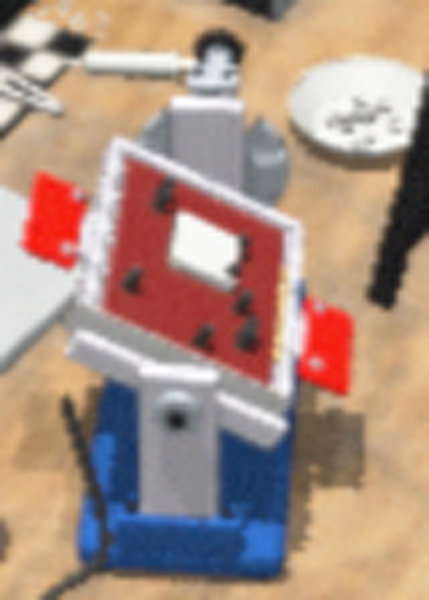

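```bash
cat > vis.py <<'E'
import numpy as np
from scipy.optimize import least_squares
from plant import bot
C={n:bot.get_calibration(n) for n in("top","scene")}
def proj(n,p):
    c=C[n];q=np.c_[p,np.ones(len(p))]@c["view"].T
    return np.c_[c["cx"]+c["fx"]*q[:,0]/-q[:,2],c["cy"]-c["fy"]*q[:,1]/-q[:,2]]
def world(P,p):
    x,y,a=P; c,s=np.cos(a),np.sin(a); p=np.atleast_2d(p)
    return np.c_[x+c*p[:,0]-s*p[:,1],y+s*p[:,0]+c*p[:,1],p[:,2]]
def tilt(th,p): # positive: -y side up
    p=np.atleast_2d(p).astype(float);c,s=np.cos(th),np.sin(th)
    return np.c_[p[:,0],c*p[:,1]+s*p[:,2],115-s*p[:,1]+c*p[:,2]]
E
cat > fit.py <<'E'
from vis import *
far=[[-28,-88,1.5],[-28,-60,1.5],[28,-60,1.5],[28,-88,1.5]]
near=[[-28,60,1.5],[-28,88,1.5],[28,88,1.5],[28,60,1.5]]
T=np.array([[288,37],[320,92],[188,160],[157,100],[468,378],[492,432],[370,500],[338,440],[679,75]])/7+[185,165]-.4
S=np.array([[37,172],[87,190],[75,268],[22,235],[305,297],[355,322],[347,393],[297,382],[218,42],[173,97],[243,97]])/5.357+[205,160]-.4
def model(v):
    fr=tilt(v[3],far+near); b=[[-151.5+v[4],0,148]]
    t=proj("top",world(v[:3],np.r_[fr,b])); s=proj("scene",world(v[:3],np.r_[fr,b,[[-82,-18,164],[-82,18,164]]]))
    return t,s
def f(v):
    t,s=model(v); return np.r_[(t-T).ravel(),(s-S).ravel(),(v[4]-2.5)/3]
best=min((least_squares(f,[500,y,a,th,2.5],loss="soft_l1",x_scale=[10,10,.1,.1,1]) for y in(-150,150) for a in(1,2,3) for th in(.4,.9)),key=lambda r:r.cost)
v=best.x;print(best.cost,v);t,s=model(v);print(np.round(t-T,1).tolist(),np.round(s-S,1).tolist())
for n,p in dict(paddle=tilt(v[3],[0,-78,1.5]),level=[0,-78,116.5],low=tilt(v[3],[0,78,1.5]),button=[-151.5+v[4],0,148]).items():print(n,world(v[:3],p).round(1))
E
python3 fit.py
```

```text
9.089870818448704 [481.5585555  415.57357338   1.95667101   0.51156792   4.27260383]
[[0.3, -1.2], [0.6, 0.6], [-0.4, 1.0], [-1.0, -0.1], [-0.9, -0.7], [0.0, 0.4], [-1.3, 0.6], [-1.3, 0.4], [0.5, -1.1]] [[0.3, -1.6], [0.7, -0.3], [0.1, -0.6], [-0.0, 0.8], [-0.1, -0.8], [-0.4, -1.1], [0.2, 0.2], [0.2, -2.2], [-0.0, 0.6], [-0.4, -0.5], [0.1, 0.2]]
paddle [[543.9 440.9 154.5]]
level [[553.8 444.9 116.5]]
low [[417.9 389.7  78.1]]
button [[537.  279.2 148. ]]
```

```bash
cat > tri.py <<'E'
from vis import *
def ray(n,u):
    c=C[n];u=np.array(u)*.64
    R=c["view"][:3,:3];o=-R.T@c["view"][:3,3]
    d=R.T@[(u[0]-c["cx"])/c["fx"],-(u[1]-c["cy"])/c["fy"],-1];return o,d/np.linalg.norm(d)
def tri(a,b):
    o1,d1=ray("top",a);o2,d2=ray("scene",b)
    A=np.c_[d1,-d2];k=np.linalg.lstsq(A,o2-o1,rcond=None)[0]
    p,q=o1+k[0]*d1,o2+k[1]*d2;return ((p+q)/2).round(),np.linalg.norm(p-q).round()
def at(n,u,z):
    o,d=ray(n,u);return (o+d*(z-o[2])/d[2]).round()
if __name__=="__main__":
    print("cams",ray("top",(0,0))[0],ray("scene",(0,0))[0])
    for n,a,b in [("mon2 topleft",(450,343),(485,140)),("box topL front",(505,410),(480,240)),("box top R near",(722,440),(608,178)),("neck top",(352,200),(285,262)),("mon1 topL",(130,50),(115,145)),("mon1 topR",(535,60),(348,45)),("mon2 R top",(800,345),(597,50))]:print(n,*tri(a,b))
    print("foot",at("top",(300,262),5),at("top",(425,265),5),"mon2 bot",at("scene",(432,335),0))
    print("mon1 bottom at z100", at("top",(505,195),60),at("top",(230,190),60))
E
python3 tri.py
```

```text
cams [ 302.26985244  364.82918935 1045.27551008] [  74.90643536 1200.95474194  893.329786  ]
mon2 topleft [374. 303. 433.] 18.0
box topL front [342. 232. 227.] 71.0
box top R near [236. -80. 217.] 1.0
neck top [655. 409. 194.] 2.0
mon1 topL [736. 624. 483.] 3.0
mon1 topR [666. 179. 484.] 23.0
mon2 R top [321. -59. 455.] 42.0
foot [621. 527.   5.] [591. 293.   5.] mon2 bot [443. 261.   0.]
mon1 bottom at z100 [694. 137.  60.] [754. 638.  60.]
```

```bash
cat > kin.py <<'E'
from vis import *
from scipy.spatial.transform import Rotation as Ro
def down(a,sgn=1): # tool z down, tool y along sgn*(cos a,sin a)
    y=sgn*np.array([np.cos(a),np.sin(a),0]);z=np.array([0,0,-1.]);return Ro.from_matrix(np.c_[np.cross(y,z),y,z]).as_quat()
E
python3 - <<'E'
from kin import *
P=(481.6,415.6,1.957)
pts=[(r,z) for r in(500,600,700) for z in(150,300,450,600)];D=[]
for r,z in pts:
    q=bot.solve_ik([r*np.cos(.7),r*np.sin(.7),z],down(1.957))
    if q is not None:D.append((r,z,*q[:5]))
D=np.array(D)
def f(v):
    a1,d1,L2,a3,L3,L6=v;q2,q3=D[:,3],D[:,4];p=q2+q3
    r=a1+L2*np.sin(q2)+a3*np.sin(p)+L3*np.cos(p);z=d1+L2*np.cos(q2)+a3*np.cos(p)-L3*np.sin(p)-L6
    return np.r_[r-D[:,0],z-D[:,1]]
s=least_squares(f,[100,400,400,50,400,250]);print(len(D),abs(s.fun).max(),s.x)
print(D.round(2)[:, :5])
for n,t in [("padhi",(550,443,300)),("pad",(550,443,116)),("btnhi",(545,255,300)),("btn",(545,255,140)),("retr",(500,-100,520)),("hi",(550,443,520))]:
    for g in(1,-1):
        q=bot.solve_ik(list(t),down(1.957,g));print(n,g,None if q is None else np.round(q,2))
E
```

```text
12 284.51320830288773 [ 640.81839302 1541.37197832   54.70385293  -12.98987325  -56.52153194
 1213.72904044]
[[ 5.00e+02  1.50e+02  1.09e+00  1.40e-01 -4.80e-01]
 [ 5.00e+02  3.00e+02  1.09e+00  2.00e-02 -2.40e-01]
 [ 5.00e+02  4.50e+02 -2.84e+00 -1.27e+00  6.00e-02]
 [ 5.00e+02  6.00e+02 -2.84e+00 -1.01e+00  4.50e-01]
 [ 6.00e+02  1.50e+02  1.03e+00  3.00e-01 -2.60e-01]
 [ 6.00e+02  3.00e+02  1.03e+00  2.00e-01 -4.00e-02]
 [ 6.00e+02  4.50e+02  1.03e+00  1.80e-01  2.60e-01]
 [ 6.00e+02  6.00e+02  1.03e+00  2.50e-01  6.90e-01]
 [ 7.00e+02  1.50e+02  9.80e-01  4.50e-01 -3.00e-02]
 [ 7.00e+02  3.00e+02  9.80e-01  3.70e-01  1.90e-01]
 [ 7.00e+02  4.50e+02  9.80e-01  3.60e-01  5.10e-01]
 [ 7.00e+02  6.00e+02  9.80e-01  4.90e-01  1.05e+00]]
padhi 1 [ 0.95  0.38  0.21  0.   -1.4  -2.14]
padhi -1 [ 0.95  0.38  0.21  0.   -1.4   1.  ]
pad 1 [ 0.95  0.49 -0.05  0.   -1.04 -2.14]
pad -1 [ 0.95  0.49 -0.05  0.   -1.04  1.  ]
btnhi 1 [ 0.76  0.2  -0.04  0.   -1.33 -1.95]
btnhi -1 [ 0.76  0.2  -0.04  0.   -1.33  1.19]
btn 1 [ 0.76  0.31 -0.27  0.   -0.99 -1.95]
btn -1 [ 0.76  0.31 -0.27  0.   -0.99  1.19]
retr 1 [ 0.19  0.03  0.25  0.   -1.78 -1.37]
retr -1 [ 0.19  0.03  0.25  0.   -1.78  1.77]
hi 1 [ 0.95  0.41  0.73  0.   -1.9  -2.14]
hi -1 [ 0.95  0.41  0.73  0.   -1.9   1.  ]
```

```bash
python3 - <<'E'
from kin import *
pts=[(r,z) for r in(560,600,650,700) for z in(150,300,450,600)];D=[]
for r,z in pts:
    q=bot.solve_ik([r*np.cos(.7),r*np.sin(.7),z],down(1.957))
    if q is not None and q[0]>0:D.append((r,z,*q[:5]))
D=np.array(D)
d=np.mean(D[:,0]*np.sin(D[:,2]-.7));R=np.sqrt(D[:,0]**2-d*d)
def fk(v,q2,q3):
    a1,d1,L2,a3,L3,L6=v;p=q2-q3
    E=np.array([a1+L2*np.sin(q2),d1+L2*np.cos(q2)]);W=E+np.array([a3*np.sin(p)+L3*np.cos(p),a3*np.cos(p)-L3*np.sin(p)]);return E,W
def f(v):
    E,W=fk(v,D[:,3],D[:,4]);return np.r_[W[0]-R,W[1]-v[5]-D[:,1],(v[5]-250)*1e-4]
s=least_squares(f,[100,400,400,50,400,250]);print(d,len(D),abs(s.fun).max(),s.x.round(1))
for n,t in [("start",(155,-656,226)),("starthi",(155,-600,520)),("padhi",(550,443,300)),("pad",(550,443,116)),("btn",(545,255,140)),("hi",(550,443,520)),("btnhi",(545,255,520))]:
    q=bot.solve_ik(list(t),down(1.957,-1));
    if q is None: print(n,None);continue
    E,W=fk(s.x,q[1],q[2]);c,si=np.cos(q[0]),np.sin(q[0])
    X=lambda w:np.round([c*w[0]+si*d,si*w[0]-c*d,w[1]]);print(n,np.round(q,2),"elbow",X(E),"wrist",X(W))
E
```

```text
191.80000000000004 15 1.0800249583553523e-11 [  0.   70.8 601.6   0.  463.6 250. ]
start [-1.05  0.36  0.01  0.   -1.22  3.01] elbow [ -62. -278.  634.] wrist [ 155. -656.  476.]
starthi [-1.    0.23  0.48  0.   -1.82  2.96] elbow [ -87. -221.  656.] wrist [ 155. -600.  770.]
padhi [ 0.95  0.38  0.21  0.   -1.4   1.  ] elbow [285.  71. 630.] wrist [550. 443. 550.]
pad [ 0.95  0.49 -0.05  0.   -1.04  1.  ] elbow [319. 118. 603.] wrist [550. 443. 366.]
btn [ 0.76  0.31 -0.27  0.   -0.99  1.19] elbow [264. -13. 644.] wrist [545. 255. 390.]
hi [ 0.95  0.41  0.73  0.   -1.9   1.  ] elbow [295.  85. 622.] wrist [550. 443. 770.]
btnhi [ 0.76  0.2   0.44  0.   -1.81  1.19] elbow [219. -56. 660.] wrist [545. 255. 770.]
```

```bash
python3 - <<'E'
from tri import *
print(tri((447,342),(432,335)),at("top",(447,342),0))
for t in((470,342),(475,350),(475,358)):
  for s in((478,150),(485,135),(490,128)):print(t,s,tri(t,s))
for z in(300,400,450,500):print(z,at("scene",(485,135),z),at("scene",(597,48),z))
import cv2
a=cv2.imread("top_raw.png")[205:245,275:375];b=cv2.imread("scene_raw.png")[15:225,260:410]
a=cv2.resize(a,None,fx=4,fy=4,interpolation=cv2.INTER_CUBIC);b=cv2.resize(b,None,fx=2.6,fy=2.6,interpolation=cv2.INTER_CUBIC)
o=np.zeros((546,790,3),np.uint8);o[:160,:400]=a;o[:546,400:790]=b[:546,:390];cv2.imwrite("pics/mon2.png",o)
E
```

```text
(array([441., 269.,   8.]), np.float64(2.0)) [443. 269.   0.]
(470, 342) (478, 150) (array([384., 280., 403.]), np.float64(4.0))
(470, 342) (485, 135) (array([378., 282., 430.]), np.float64(9.0))
(470, 342) (490, 128) (array([374., 283., 443.]), np.float64(14.0))
(475, 350) (478, 150) (array([380., 276., 402.]), np.float64(7.0))
(475, 350) (485, 135) (array([374., 279., 429.]), np.float64(0.0))
(475, 350) (490, 128) (array([370., 280., 442.]), np.float64(5.0))
(475, 358) (478, 150) (array([374., 279., 404.]), np.float64(15.0))
(475, 358) (485, 135) (array([369., 282., 431.]), np.float64(8.0))
(475, 358) (490, 128) (array([365., 283., 443.]), np.float64(3.0))
300 [457.  23. 300.] [ 384. -528.  300.]
400 [393. 222. 400.] [ 332. -237.  400.]
450 [360. 321. 450.] [306. -91. 450.]
500 [328. 420. 500.] [280.  55. 500.]
```

View pics/mon2.png

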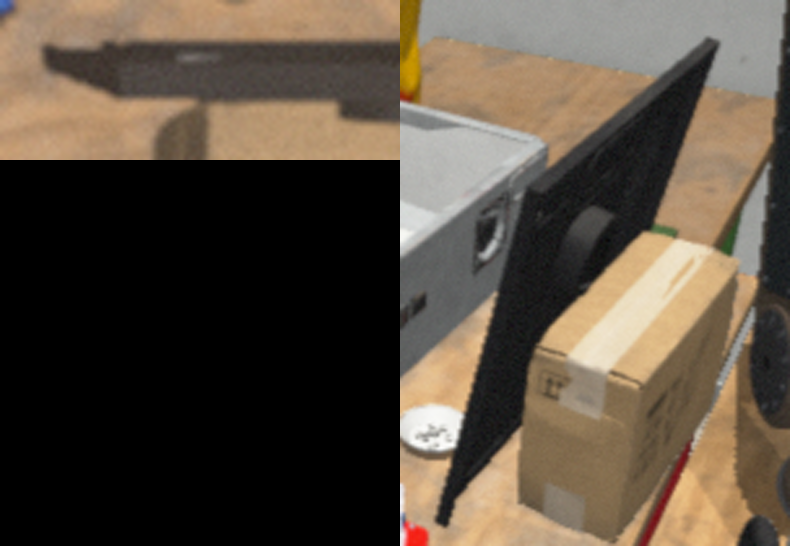

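The second monitor's top corner is at about (375, 280, 430) and the forearm clears it. I'll take a high route and stop above the paddle.

```bash
cat >> kin.py <<'E'
P=(481.6,415.6,1.957);Q=down(P[2],-1)
def W(x,y,z):return world(P,[x,y,z])[0]
def st(m=""):
    s=bot.read_state();print(m,round(s['t'],2),s['tcp_pos'].round(1),"F",np.round(s['contact_force'],1),"w",round(s['width'],1));return s
E
python3 - <<'E'
from kin import *
import cv2
bot.move_gripper(0)
p=bot.read_state()['tcp_pos'];bot.line_to([p[0],p[1]+40,530],velocity=250);st("up")
bot.move_ptp(W(0,-76,530),Q);st("over")
bot.line_to(W(0,-76,200),velocity=200);s=st("above");print(s['eef_rot'],Q)
im=bot.camera("scene")[130:272,180:380,::-1];cv2.imwrite("pics/s2.png",cv2.resize(im,None,fx=4,fy=4,interpolation=cv2.INTER_CUBIC))
E
```

```text
up 2.9 [ 155.7 -616.6  528.7] F [ 0.4 -0.3 -0.3] w 0.6
over 6.83 [552.4 443.6 530.1] F [-0.3 -0.5 -0.1] w 0.3
above 8.62 [552.4 444.6 201.2] F [-0.7 -0.2  1.4] w 0.7
[ 9.81402599e-01  1.91958520e-01  7.58591759e-04 -5.37677489e-04] [ 0.9814137  0.191904   0.        -0.       ]
```

View pics/s2.png

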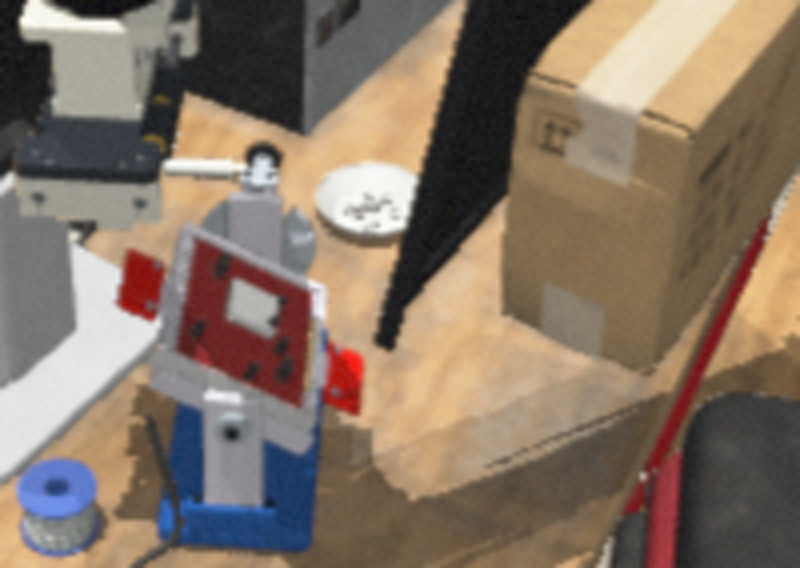

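```bash
python3 - <<'E'
from kin import *
p=bot.read_state()['tcp_pos'];pts=np.array([p,p+[0,0,66],*[world((p[0],p[1],P[2]),[97,y,p[2]+66])[0] for y in(-39,39)], W(*tilt(.5116,[0,-78,1.5])[0])])
print(((proj("scene",pts)-[180,130])*4).round())
E
```

```text
[[117. 216.]
 [112. 127.]
 [ 16. 225.]
 [157. 233.]
 [135. 275.]]
```

The hand shows where predicted, with the body's lower edge at (18–160, 215); the fingers are hidden behind it. The paddle is below at (140,285). Pressing now in small steps.

```bash
python3 - <<'E'
from kin import *
for z,v in((168,80),(155,40),(145,40),(135,40),(125,40),(119,30),(115.5,30)):
    bot.line_to(W(0,-76,z),velocity=v);s=st(z)
    if np.linalg.norm(s['contact_force'])>15:print("STOP");break
E
```

```text
168 9.22 [552.  444.1 167.4] F [-0.6 -0.1 -0.6] w 0.5
155 9.7 [551.8 444.  154.7] F [-0.7 -0.1 -0.6] w 0.7
145 10.1 [551.6 443.9 144.4] F [-0.8 -0.5 -0.3] w 0.4
135 10.5 [551.6 443.9 134.3] F [-0.7 -0.   0.4] w 0.2
125 10.9 [551.7 443.9 124.4] F [-0.2  1.3 -0.4] w 0.1
119 11.25 [551.8 444.1 118.6] F [ 0.4 -0.4  0.5] w 0.3
115.5 11.52 [551.9 444.1 115.2] F [ 0.1  0.1 -0.5] w 0.6
```

```bash
python3 - <<'E'
from kin import *
import cv2
im=bot.camera("scene")[130:272,180:330,::-1];cv2.imwrite("pics/s3.png",cv2.resize(im,None,fx=4,fy=4,interpolation=cv2.INTER_CUBIC))
print(((proj("scene",np.array([W(0,-78,116.5),W(-28,88,116.5),W(28,88,116.5),W(-28,88*.87,73)]))-[180,130])*4).round())
E
```

```text
[[121. 320.]
 [381. 306.]
 [378. 364.]
 [360. 355.]]
```

View pics/s3.png

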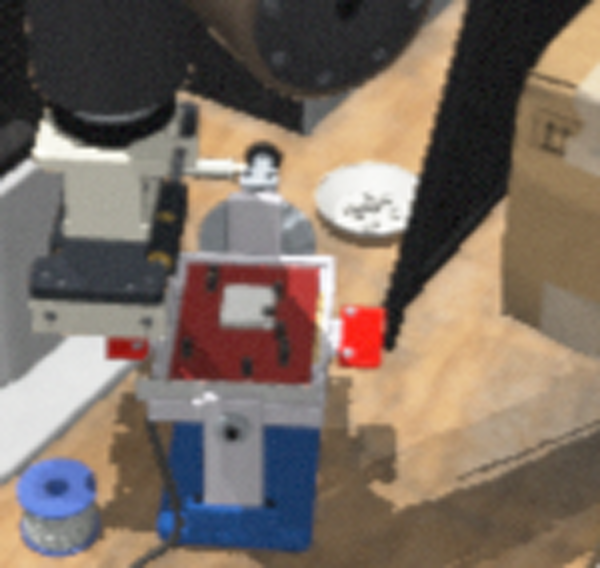

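The frame is level: the near paddle's outer corners are at (383,307) and (381,365), against (381,306) and (378,364) predicted for level. The base hasn't moved. On to the button.

```bash
python3 - <<'E'
from kin import *
bot.line_to(W(0,-76,235),velocity=150);st()
bot.line_to(W(-200,0,235),velocity=180);st()
bot.line_to(W(-200,0,139),velocity=120);st()
R=np.array([np.cos(P[2]),np.sin(P[2]),0])
x=-182
bot.line_to(W(x,0,139),velocity=60);bot.pause(.1);f0=bot.read_state()['contact_force']
while x<-140:
    x+=2 if x<-153 else 1
    bot.line_to(W(x,0,139),velocity=25)
    s=bot.read_state();f=(s['contact_force']-f0)@R
    print(x,round((s['tcp_pos'][:2]-P[:2])@R[:2],1),round(f,1),end=" | ")
    if f<-7:print("STOP");break
st()
E
```

```text
12.52 [551.5 443.9 233.8] F [ 0.1  0.2 -0.1] w 0.6
 13.86 [557.  231.1 234.8] F [-0.4  0.2 -0.9] w 0.3
 14.81 [557.4 230.7 139.7] F [1.2 0.1 0.5] w 0.3
-180 -180.1 0.8 | -178 -177.9 0.7 | -176 -175.9 1.2 | -174 -173.9 1.1 | -172 -171.9 0.1 | -170 -169.9 0.8 | -168 -167.9 0.5 | -166 -165.9 0.3 | -164 -163.9 0.8 | -162 -162.0 0.3 | -160 -160.0 0.7 | -158 -157.9 0.1 | -156 -155.9 -0.2 | -154 -153.8 -0.6 | -152 -151.8 0.0 | -151 -150.9 -0.1 | -150 -150.0 -1.6 | -149 -148.9 -0.2 | -148 -147.9 -1.1 | -147 -146.9 0.5 | -146 -145.9 -0.4 | -145 -144.9 -0.4 | -144 -143.9 -0.2 | -143 -142.9 0.4 | -142 -141.9 0.2 | -141 -140.9 -1.3 | -140 -140.8 -4.5 |  22.11 [534.6 285.2 139. ] F [ 1.6 -4.9 -0. ] w 0.4
```

```bash
python3 - <<'E'
from kin import *
import cv2
R=np.array([np.cos(P[2]),np.sin(P[2]),0])
for x in(-139.3,-138.7):
    bot.line_to(W(x,0,139),velocity=10);bot.pause(.2);s=st(x);print((s['tcp_pos'][:2]-P[:2])@R[:2])
    if s['contact_force']@R<-9:break
bot.line_to(W(-165,0,139),velocity=60)
bot.line_to(W(-215,0,139),velocity=120);bot.line_to(W(-215,0,330),velocity=200);st()
a=cv2.resize(bot.camera("scene")[150:262,205:285,::-1],(400,560),interpolation=cv2.INTER_CUBIC)
b=cv2.resize(bot.camera("top")[165:245,210:290,::-1],(400,400),interpolation=cv2.INTER_CUBIC)
o=np.zeros((560,800,3),np.uint8);o[:,:400]=a;o[:400,400:]=b;cv2.imwrite("pics/f.png",o)
for t in(8.5,26):
    q=np.array([W(-151.5+t,0,148),W(-151.5+t,0,161.5)])
    print(t,((proj("scene",q)-[205,150])*5).round().tolist(),((proj("top",q)-[210,165])*5+[400,0]).round().tolist())
E
```

```text
-139.3 22.56 [534.5 285.2 139. ] F [ 3.3 -7.  -0.5] w 0.4
-140.76738653318637
-138.7 23.01 [534.5 285.2 139.1] F [ 5.2 -8.5 -1.2] w 0.4
-140.70769521396474
 25.27 [562.  216.4 328.6] F [0.1 0.7 0.2] w 0.7
8.5 [[201.0, 95.0], [201.0, 75.0]] [[753.0, 50.0], [755.0, 43.0]]
26 [[198.0, 113.0], [198.0, 93.0]] [[722.0, 65.0], [724.0, 59.0]]
```

View pics/f.png

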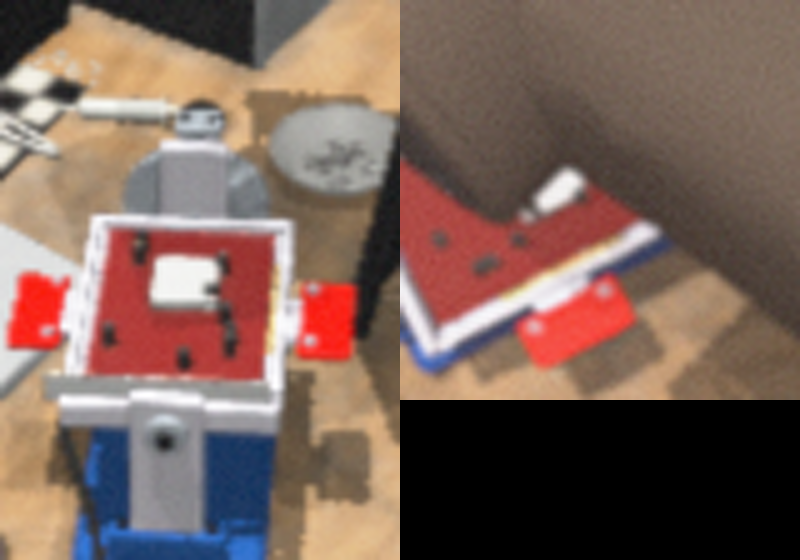

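In the scene view, the button's top edge is now at (200,100). Home predicts about 93 and a nose stopped at the disc about 75, so the bar is home. It stopped dead at about 10 N. The frame is level and the arm is clear.

```bash
python3 -c "
from plant import bot
print(bot.close_job())"
```

```text
the job is handed in; nothing more can be done
None
```

I pressed the raised paddle until the frame was level, pushed the lock bar in until it stopped dead (the camera shows it fully home), moved the arm clear and handed the job in at about 25 s of the 42 s allowed.

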